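# Tuck a flashing strip under a lapped shingle and hold it pressed flat

### The job

Pick up the copper flashing strip by its standing seam, gripping it gently (no more than 20 N), and slide its plain edge under the loose dark shingle on the little roof mock-up, without lifting the shingle, until the strip's white line comes under the shingle's lip, lying square and central. Then press the strip gently flat on the roof board (about 8 N) and finish like that, with the fingers still holding the strip pressed down. Leave the carton, bowl and bolts alone.

Things in the scene. Friction and masses are not known exactly. Their poses are not given: they have to be found in the camera images.
- strip: Copper flashing strip, loose, 63 to 126 g: a flat sheet 90 (x) by 100 (y) by 4 mm, origin at the centre of its underside, z up. Its standing seam, the upright rib to grip, is 60 mm long in x, 10 mm thick in y, centred at y = -22 mm, its top 34 mm above the underside. The edge to tuck is at y = +50 mm; the white line at y = +20 mm. Soft: grip with 5 to 20 N, never over 30 N a finger.
- seam_center (a point): Centre of the strip's standing seam, 19 mm above the strip's underside; axes as the strip's. Grip here with the fingers closing along y; the finger tips may go down to the flat sheet, 15 mm below this point, and press on it either side of the rib.
- strip_edge (a point): Middle of the strip's plain edge, at its underside; axes as the strip's.
- roof_board: Plywood board, 130 (x) by 180 (y) by 12 mm, origin at its centre, z up; upper face 6 mm above the origin, 32 mm above the worktop when not pressed. On rubber mounts: sinks straight down 1 mm per 1.5 N, at most 10 mm. The 85 mm at its -y end are bare, to land the strip; the rest lies under the shingle. Never press the strip on it with more than 25 N.
- lap_line (a point): Point on the board's upper face straight below the middle of the shingle's lip; y points horizontally in under the shingle (the direction to push the strip), x along the lip, z up. Moves with the board.
- shingle_lip (a point): Middle of the shingle's free front edge, at its underside, 8 mm above the board's upper face when down. The dark shingle is 4 mm thick, 130 mm wide, 90 mm from lip to hinge; a batten under it stops anything pushed more than 67 mm in. Nothing behind the lip rises over 20 mm above the board's upper face.
- shingle (a joint): Lift of the shingle about its back hinge in rad: 0 lying down, grows as the lip rises (0.055 rad = 5 mm at the lip). It weighs 120 g and nothing but its weight keeps it down.
- carton: Bystander: green and white parts carton, 97x70x88 mm, origin under its centre.
- bowl: Bystander: round steel-grey bowl of fasteners, 142 mm across, 78 mm high, origin under its centre.
- bolt_1: Bystander: rusty bolt, 14x28x12 mm, origin at its underside.
- bolt_2: Bystander: rusty bolt, 12x29x11 mm, origin at its underside.
- bolt_3: Bystander: rusty bolt, 14x26x12 mm, origin at its underside.

How it is judged:
On the way, in this order (a step that is already met when the one before it is completed fails the run):
1. the strip is lifted clear of the worktop in the fingers (height (world z) of strip above 0.015 m and contact force between the fingers and strip above 1 N and contact force between strip and roof_board below 0.1 N), for 0.2 s.
2. the strip's plain edge is under the shingle, flat on the board, square and central, 20 to 42 mm in (y of strip_edge in the frame of lap_line between 0.02 and 0.042 m and x of strip_edge in the frame of lap_line between -0.02 and 0.02 m and z of strip_edge in the frame of lap_line between -0.003 and 0.003 m and angle between the y axis of strip and the y axis of lap_line, either way round below 0.12 rad and angle between strip's own z axis and vertical below 0.04 rad and value of joint shingle below 0.03 rad), for 0.1 s.
At the end, for the whole second after the job is handed in: The plain edge is 20 to 42 mm under the shingle, within 20 mm of the middle, square within 0.12 rad, flat on the board (0.04 rad, 3 mm), the shingle down (0.03 rad), and the fingers, still on the strip, hold it at rest, pressed on the board with 4 to 20 N (all of step 2 and contact force between strip and roof_board between 4 and 20 N and contact force between the fingers and strip above 2 N and linear speed of strip below 0.01 m/s); the arm keeps its last pose, push and grip.
It fails at once if the shingle is lifted (its lip more than about 5 mm) (value of joint shingle above 0.055 rad).
It fails at once if the strip is gripped or pushed hard (over 30 N a finger, both added) (contact force between the fingers and strip above 60 N).
It fails at once if the strip is pressed on the roof board with more than 25 N (contact force between strip and roof_board above 25 N).
It fails at once if a bystander is disturbed (distance of any of carton, bowl, bolt_1, bolt_2, bolt_3 from where it was at the start of the episode above 0.02 m).
It also fails if it takes over 51 s, if anything falls off the work surface, if the arm or the gripper's body presses on something with over 40 N, if the wrist force passes 120 N, or if a joint passes its speed limit or range.

### The arm

A 6-joint arm with a two-finger parallel gripper is mounted at the origin on a cart in front of the work surface, level with it; the furniture and walls round the work are solid. World frame = base frame: x ahead of the robot, y to its left, z up, the work surface at z = 0. Lengths are in m, angles in rad, forces in N, time in s.
With the tool pointing down it reaches from about 0.3 to 0.875 m from the base axis. Payload 6.4 kg.
Tool frame: the origin (TCP) lies between the finger pads; the fingertips stand 25 mm ahead of it and the grasp point (between the pads) lies 6 mm ahead of it; z points along the fingers, y is the line along which they close (so a half turn about z gives the same grasp; the last joint's range is limited). The gripper opens to 85 mm and grips with 20 to 120 N. Pads are 22 mm wide; open, the fingers measure 114 mm over their backs; the gripper's body (76 mm by 85 mm) begins 54 mm behind the grasp point. The pads swing forward as they close: fully open they stand 13 mm farther back than shut.
Start: joints at [1.013, 0.181, 1.607, -0, 1.354, -0.206], TCP at [0.198, 0.54, 0.256] pointing down, gripper open.
Joint ranges: [-2.99, 2.99], [-0.89, 2.07], [0.3, 2.58], [-1.14, 4.28], [0, 2.63], [-3.12, 3.12]. Speed limits (rad/s): [2.57, 2.57, 3.01, 3.14, 3.14, 3.14].

### API

Orientations are given as a unit quaternion [w, x, y, z].
In Python, from bench import ctrl gives the robot as it stands.
- The arm moves only by the tool servo_tool, never from a script. Its argument "series" is text: rows parted by semicolons, each of 7 numbers parted by spaces: the gripper command: -1 is fully open, 1 is shut, values between are in proportion, then the shift along the tool's x, y, z in m, then the turn, a rotation vector about the tool's x, y, z in degrees. A call has 1 to 12 rows; each row is the pose to reach, as a shift and turn from the pose commanded when the call began, along the tool's axes at that moment; what a row does not reach only later rows make up. A row lasts 1/12 s, in which the tool goes at most 41.7 mm and 7.16 degrees, less where a joint would pass 70% of its speed; a pose out of reach is approached as far as the arm can. A call with a gripper value outside its range is refused whole. The fingers move at their own pace and stop on an object; the grip force is fixed at half the most. Time passes only in rows, so rows that repeat a pose let the fingers close. It gives the time, the measured TCP pose, the force, the opening and the grip force at its end, in the units of the state.
- ctrl.get_obs(): the state, without advancing time (a new reading comes with each control period).
- ctrl.camera(name): name is "scene" or "top"; returns a dict with "img" (420x560x3 uint8, red, green, blue), "z_map" (420x560 float32, m along the optical axis (not along the pixel's ray), 0 where there is no reading), "fovy" (degrees; the focal length in pixels is half the picture's height over the tangent of half this angle, whatever the lens; pixels are square), "cx", "cy" (the principal point, pixels), "extrinsics" (4x4, takes a point from camera to world coordinates). Camera axes: x right, y down, z forward; pixel columns grow to the right and rows downward; lengths in m; the calibration is good to about 2 mm. A picture is of the moment at which its call begins.
- ctrl.hand_in(): hands the job in; it is judged then, once.
The state is a dict: "time_s": time; "q": joint angles; "dq": joint speeds; "joint_efforts": joint torques, N m; "eef_pos": TCP position; "eef_rot": TCP orientation; "wrist_force": force on the tool from outside, world axes, zero at the start; "torque": the same for the moment, N m; "opening": opening from 0.0 (shut) to 1.0 (fully open); "grasp_force": force on a finger pad.
Only numpy, scipy, OpenCV 4.12 (cv2) and the standard library are available. Lean on these libraries where they do the work, as an engineer would, in place of code of your own. Each camera call takes 0.05 s, during which the arm holds its last target. There are 200 camera calls.

## Working session

There is one attempt and no reset: what is moved stays moved. The work goes in short steps, Python scripts to look and compute and a tool call to move; the robot and the scene stay as the last step left them, time stands still between calls to the robot, and variables do not carry over. Pictures are saved under pics/ and viewed, at most 10 in all, crops included, and the job is handed in when it is done.

Besides the shell and the picture viewer there is one more tool, called after "Emit:" as name(argument=value, ...), one argument or row to a line, values as JSON. servo_tool: Moves the arm, as the interface text tells. Its arguments: {"type":"object","properties":{"series":{"type":"string"}},"required":["series"]}

```bash
ls; mkdir -p pics; cat > h.py <<'E'
import numpy as np, cv2
from bench import ctrl
def shot(n,f=None):
    c=ctrl.camera(n)
    if f: cv2.imwrite('pics/'+f,c['img'][:,:,::-1])
    return c
def pts(c):
    h,w=c['z_map'].shape; f=h/2/np.tan(np.radians(c['fovy'])/2)
    v,u=np.mgrid[:h,:w]; z=c['z_map']
    P=np.stack([(u-c['cx'])/f*z,(v-c['cy'])/f*z,z,np.ones_like(z)],-1)@np.array(c['extrinsics']).T
    P=P[...,:3]; P[z==0]=np.nan
    return P
def ray(c,u,v,zp):
    h=c['img'].shape[0]; f=h/2/np.tan(np.radians(c['fovy'])/2); E=np.array(c['extrinsics'])
    d=E[:3,:3]@np.array([(u-c['cx'])/f,(v-c['cy'])/f,1]); o=E[:3,3]
    return o+d*(zp-o[2])/d[2]
E
python3 - <<'E'
from h import *
a=shot('scene','s0.png');b=shot('top','t0.png')
for c in(a,b): print(c['fovy'],c['cx'],c['cy'],np.round(c['extrinsics'],3))
o=ctrl.get_obs();print(o)
E
```

```text
pics
45.50819229655119 284.31963228511785 209.59132216104172 [[ 0.751 -0.416  0.512 -0.187]
 [-0.66  -0.468  0.587 -0.891]
 [-0.004 -0.779 -0.626  0.95 ]
 [ 0.     0.     0.     1.   ]]
51.070059443907454 285.0858764498617 213.56814844999892 [[ 0.013 -0.998  0.054  0.429]
 [-1.    -0.013  0.009 -0.068]
 [-0.009 -0.054 -0.999  1.557]
 [ 0.     0.     0.     1.   ]]
{'time_s': 0.1, 'q': array([ 1.01270177e+00,  1.81467132e-01,  1.60787484e+00,  4.25829264e-06,
        1.35380824e+00, -2.06294296e-01]), 'dq': array([-0.00153136, -0.00210838, -0.00311254, -0.00107127, -0.00105792,
        0.00084445]), 'joint_efforts': array([ 3.72624190e-04, -4.45873368e+01, -3.52239633e+01, -3.85091698e-04,
        4.24589452e-03, -9.99873635e-06]), 'eef_pos': array([0.19787751, 0.53940645, 0.25549003]), 'eef_rot': array([-2.92379877e-04,  1.74994851e-01,  9.84569041e-01, -7.21812484e-04]), 'wrist_force': array([ 0.24155773, -0.38566235,  0.73638722]), 'torque': array([-0.06115643,  0.00985392, -0.02177537]), 'grasp_force': 0.0, 'opening': 0.9994584277618473}
```

View pics/s0.png

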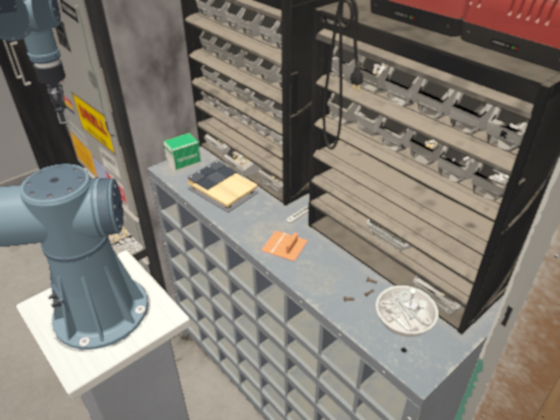

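View pics/t0.png

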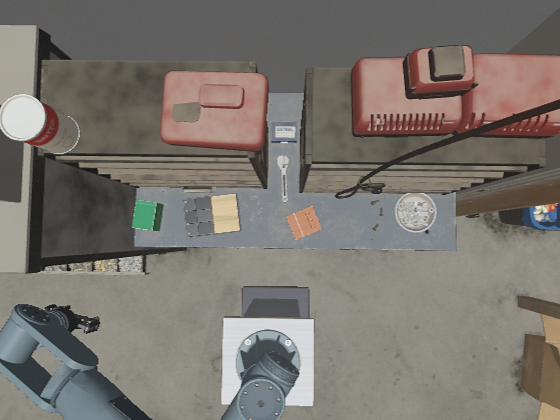

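The scene picture shows the strip at (285,245), the board with its dark shingle at (222,185), the carton at (182,152) and the bowl at (407,310). The top picture shows the strip at (303,222), the bare plywood at (226,214), the shingle at (198,215), the bowl at (416,212) and the bolts near (377,212). I'll measure with masks and take one enlarged crop.

```bash
python3 - <<'E'
from h import *
a=shot('scene');b=shot('top')
A=cv2.resize(a['img'][140:270,150:330],None,fx=4.4,fy=4.4,interpolation=cv2.INTER_CUBIC)[:,:,::-1]
B=cv2.resize(b['img'][185:245,170:330],None,fx=4.9,fy=4.9,interpolation=cv2.INTER_CUBIC)[:,:,::-1]
cv2.imwrite('pics/c0.png',cv2.resize(np.vstack([A[:300,:784],B[:294,:784]]),None,fx=1,fy=1) if A.shape[1]>=784 else A)
for n,c in(('scene',a),('top',b)):
    P=pts(c); hsv=cv2.cvtColor(c['img'],cv2.COLOR_RGB2HSV)
    H,S,V=[hsv[...,i].astype(int) for i in range(3)]
    roi=(P[...,0]>.25)&(P[...,0]<.75)&(P[...,1]>-.6)&(P[...,1]<.5)&(P[...,2]>-.02)&(P[...,2]<.12)
    ms={'strip':roi&(H<13)&(S>130)&(V>90)&(np.abs(P[...,1]+.12)<.12),'ply':roi&(H>=13)&(H<24)&(S>70)&(V>120)&(P[...,1]>-.02),'dark':roi&(V<75)&(P[...,1]>.05)&(P[...,1]<.33)&(P[...,2]>.025)}
    for k,m in ms.items():
        m=cv2.morphologyEx(m.astype(np.uint8),cv2.MORPH_OPEN,np.ones((2,2)))
        nl,L,st,_=cv2.connectedComponentsWithStats(m)
        if nl<2: print(n,k,'none');continue
        i=1+np.argmax(st[1:,4]); q=P[L==i]
        r=cv2.minAreaRect((q[:,:2]*1000).astype(np.float32))
        print(n,k,st[i],np.round(q.mean(0),3),'rect',np.round(r[0]),np.round(r[1]),round(r[2],1),'z',np.round(np.percentile(q[:,2],[2,25,50,75,98]),3))
        print(np.round(cv2.boxPoints(r)).tolist())
E
```

```text
scene strip [287 239  12  15  68] [ 0.49  -0.147  0.012] rect [ 498. -142.] [69.  9.] 22.0 z [0.002 0.006 0.012 0.017 0.025]
[[464.0, -151.0], [467.0, -159.0], [531.0, -133.0], [528.0, -125.0]]
scene ply [189 174  70  34 916] [nan nan nan] rect [485. 160.] [132. 217.] 55.6 z [nan nan nan nan nan]
[[358.0, 167.0], [537.0, 44.0], [612.0, 153.0], [433.0, 276.0]]
scene dark [232 150   2   2   4] [0.619 0.293 0.06 ] rect [620. 294.] [11.  2.] 34.8 z [0.058 0.058 0.059 0.062 0.065]
[[615.0, 292.0], [616.0, 290.0], [625.0, 296.0], [624.0, 298.0]]
top strip none
top ply none
top dark [185 187   5   3  13] [0.594 0.287 0.049] rect [594. 286.] [ 9. 17.] 1.4 z [0.035 0.043 0.051 0.055 0.06 ]
[[590.0, 294.0], [590.0, 277.0], [599.0, 277.0], [599.0, 294.0]]
```

View pics/c0.png

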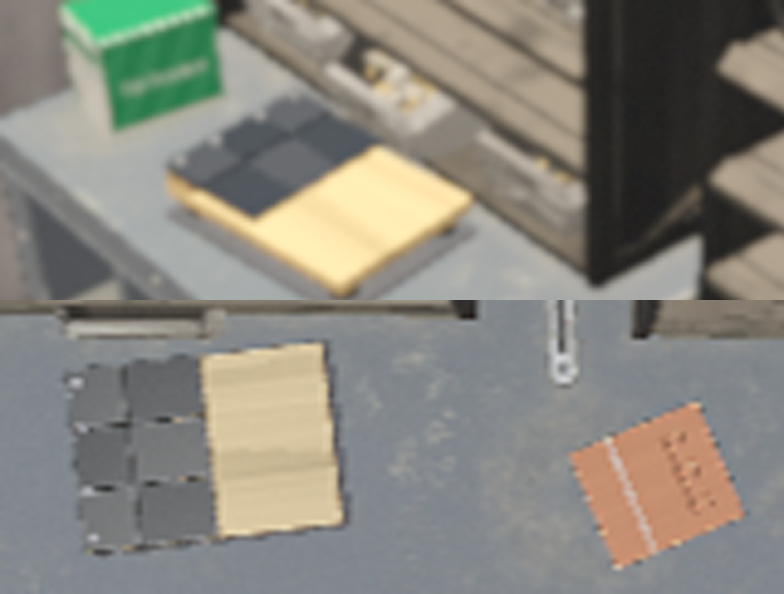

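The crop shows the plywood at (270,440) and the shingle to its left with its lip at about (210,445). The strip is at (657,485), turned, with its white line (630,495) and plain edge on the side facing the shingle, so it needs no half turn. Next I'll measure it with pixel masks and rays onto known planes.

```bash
cat >> h.py <<'E'
def rect(c,m,zp,up=8):
    x0=m
    nl,L,st,_=cv2.connectedComponentsWithStats(m.astype(np.uint8))
    i=1+np.argmax(st[1:,4]); M=(L==i).astype(np.float32)
    M=cv2.resize(M,None,fx=up,fy=up,interpolation=cv2.INTER_LINEAR)>.5
    ct=max(cv2.findContours(M.astype(np.uint8),0,1)[0],key=cv2.contourArea)[:,0]
    ct=(ct+.5)/up-.5
    W=np.array([ray(c,u,v,zp)[:2] for u,v in ct])*1000
    r=cv2.minAreaRect(W.astype(np.float32)); mo=cv2.moments(W.astype(np.float32).reshape(-1,1,2))
    return st[i],r,cv2.boxPoints(r),(mo['m10']/mo['m00'],mo['m01']/mo['m00']),abs(mo['m00'])
def masks(c):
    hsv=cv2.cvtColor(c['img'],cv2.COLOR_RGB2HSV).astype(int);H,S,V=[hsv[...,i] for i in range(3)]
    return H,S,V
E
python3 - <<'E'
from h import *
np.set_printoptions(suppress=True,precision=1)
b=shot('top');a=shot('scene');H,S,V=masks(b)
for u,v in((300,218),(226,214),(200,215),(270,230),(289,222)): print(u,v,b['img'][v,u],H[v,u],S[v,u],V[v,u],b['z_map'][v,u])
R=np.zeros(H.shape,bool);R[185:246,270:335]=1
for k,m,z in(('strip',R&(H<13)&(S>80),.004),('stripw',R&((H<13)&(S>70)|(V>165)),.004)): print(k,rect(b,m,z))
R[:]=0;R[185:246,175:250]=1
ply=R&(H>=14)&(H<28)&(S>60)
print('ply',rect(b,ply,.032))
R[:]=0;R[188:240,180:217]=1
print('sh',rect(b,R&(V<125),.042))
print('scene px',a['img'][190,230],a['img'][245,285])
Hs,Ss,Vs=masks(a);R[:]=0;R[225:270,255:315]=1
print('scene strip',rect(a,R&((Hs<13)&(Ss>90)|(Vs>175)),.004))
R[:]=0;R[170:215,180:262]=1
print('scene ply',rect(a,R&(Hs>=14)&(Hs<28)&(Ss>60)&(Vs>170),.032))
E
```

```text
300 218 [200 146 116] 11 107 200 1.5506974
226 214 [216 199 161] 21 65 216 1.5282086
200 215 [119 119 121] 120 4 121 1.5195516
270 230 [134 138 141] 103 13 141 1.5561663
289 222 [204 150 119] 11 106 204 1.5567402
strip (array([295, 206,  27,  30, 461], dtype=int32), ((489.713134765625, -132.9215087890625), (91.18196105957031, 68.51048278808594), 23.723302841186523), array([[ 434.2, -119.9],
       [ 461.8, -182.6],
       [ 545.2, -145.9],
       [ 517.7,  -83.2]], dtype=float32), (489.6671103417239, -132.95682106837873), 5722.336595831555)
stripw (array([286, 206,  36,  34, 728], dtype=int32), ((482.8628234863281, -117.95285034179688), (92.45964813232422, 104.216552734375), 23.720577239990234), array([[ 419.6,  -88.8],
       [ 461.5, -184.3],
       [ 546.1, -147.1],
       [ 504.2,  -51.6]], dtype=float32), (482.887495773263, -117.96181342778368), 8997.772876625764)
ply (array([211, 194,  29,  40, 913], dtype=int32), ((509.60150146484375, 157.2903289794922), (131.51556396484375, 92.80467987060547), 7.850942611694336), array([[438.1, 194.3],
       [450.8, 102.3],
       [581.1, 12
[... 442 characters left out ...]
227 171] [244 175 119]
scene strip (array([ 255,  225,   54,   37, 1505], dtype=int32), ((483.7012023925781, -106.89390563964844), (151.6564178466797, 154.46389770507812), 48.421302795410156), array([[ 375.6, -112.4],
       [ 491.2, -214.9],
       [ 591.8, -101.4],
       [ 476.3,    1.1]], dtype=float32), (481.03042262292223, -97.81747050587725), 17437.812006144177)
scene ply (array([ 188,  173,   69,   33, 1012], dtype=int32), ((503.603515625, 198.3525390625), (146.05276489257812, 192.05970764160156), 7.307401657104492), array([[419. , 284.3],
       [443.4,  93.8],
       [588.3, 112.4],
       [563.8, 302.9]], dtype=float32), (501.9904866055396, 164.09666879439484), 16124.990963344695)
```

```bash
cat >> h.py <<'E'
from scipy.spatial.transform import Rotation as Ro
def rot(q): return Ro.from_quat([q[1],q[2],q[3],q[0]])
def goal(head):  # tool down, tool y at heading (deg)
    h=np.radians(head); y=np.array([np.cos(h),np.sin(h),0]); z=np.array([0,0,-1.]); return Ro.from_matrix(np.c_[np.cross(y,z),y,z])
def go(p,head):
    o=ctrl.get_obs(); R=rot(o['eef_rot'])
    print('shift',np.round(R.inv().apply(np.array(p)-o['eef_pos']),4),'turn',np.round((R.inv()*goal(head)).as_rotvec(degrees=True),2),'pos',np.round(o['eef_pos'],4),'t',round(o['time_s'],2))
E
python3 -c "
from h import *
go([.4917,-.1381,.12],113.7)"
```

```text
shift [-0.5093 -0.535   0.1362] turn [-3.000e-02 -2.000e-02 -4.386e+01] pos [0.198  0.5397 0.256 ] t 0.3
```

Emit:
servo_tool(
  series="-1 -0.509 -0.535 0.08 0 0 -43.9;-1 -0.509 -0.535 0.08 0 0 -43.9;-1 -0.509 -0.535 0.08 0 0 -43.9;-1 -0.509 -0.535 0.08 0 0 -43.9;-1 -0.509 -0.535 0.08 0 0 -43.9;-1 -0.509 -0.535 0.08 0 0 -43.9;-1 -0.509 -0.535 0.08 0 0 -43.9;-1 -0.509 -0.535 0.08 0 0 -43.9;-1 -0.509 -0.535 0.08 0 0 -43.9;-1 -0.509 -0.535 0.08 0 0 -43.9;-1 -0.509 -0.535 0.08 0 0 -43.9;-1 -0.509 -0.535 0.08 0 0 -43.9",
)

```text
time_s: 1.3
eef_pos: [0.3865, 0.1052, 0.2055]
eef_rot: [0.001, -0.206, 0.979, -0.0]
wrist_force: [0.7, 0.3, -0.0]
opening: 0.998
grasp_force: 0.0
```

```bash
python3 -c "
from h import *
go([.4917,-.1381,.12],113.7)"
```

```text
shift [ 0.0018 -0.265   0.0857] turn [-0.03  0.07  0.05] pos [0.3865 0.1052 0.2055] t 1.3
```

Emit:
servo_tool(
  series="0 0.002 -0.265 0.086 0 0 0;0 0.002 -0.265 0.086 0 0 0;0 0.002 -0.265 0.086 0 0 0;0 0.002 -0.265 0.086 0 0 0;0 0.002 -0.265 0.086 0 0 0;0 0.002 -0.265 0.086 0 0 0;0 0.002 -0.265 0.086 0 0 0;0 0.002 -0.265 0.086 0 0 0;0 0.002 -0.265 0.086 0 0 0;0 0.002 -0.265 0.086 0 0 0",
)

```text
time_s: 2.13
eef_pos: [0.4905, -0.1358, 0.1191]
eef_rot: [-0.0, -0.206, 0.979, 0.001]
wrist_force: [0.7, 0.9, -0.7]
opening: 0.504
grasp_force: 0.0
```

```bash
python3 - <<'E'
from h import *
go([.4917,-.1381,.04],113.7)
a=shot('scene');b=shot('top')
A=cv2.resize(a['img'][190:280,240:340],None,fx=4,fy=4,interpolation=cv2.INTER_CUBIC)
B=cv2.resize(b['img'][185:275,265:365],None,fx=4,fy=4,interpolation=cv2.INTER_CUBIC)
cv2.imwrite('pics/c1.png',np.hstack([A,B])[:,:,::-1])
E
```

```text
shift [-0.0002 -0.0027  0.0791] turn [ 0.07 -0.03  0.02] pos [ 0.4905 -0.1358  0.1191] t 2.13
```

View pics/c1.png

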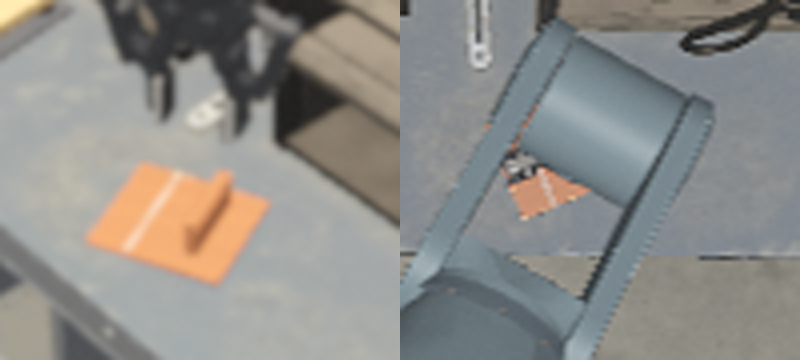

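The left half shows the rib at about (208,212) with the two fingertips hanging at (158,115) and (230,130), spread along the strip's y and above it. The right half only shows the arm hiding most of the strip. I'll descend.

Emit:
servo_tool(
  series="0 0 -0.001 0.03 0 0 0;0 0 -0.001 0.06 0 0 0;0 0 -0.001 0.075 0 0 0;0 0 -0.001 0.082 0 0 0;0 0 -0.001 0.086 0 0 0;0.3 0 -0.001 0.086 0 0 0;0.5 0 -0.001 0.086 0 0 0;0.5 0 -0.001 0.086 0 0 0;0.5 0 -0.001 0.086 0 0 0",
)

```text
time_s: 2.98
eef_pos: [0.4922, -0.1375, 0.0345]
eef_rot: [0.001, -0.206, 0.979, -0.001]
wrist_force: [-0.2, 0.0, -0.9]
opening: 0.248
grasp_force: 0.0
```

```bash
python3 - <<'E'
from h import *
go([.4917,-.1381,.03],113.7)
a=shot('scene')
A=cv2.resize(a['img'][200:270,245:325],None,fx=7,fy=7,interpolation=cv2.INTER_CUBIC)
cv2.imwrite('pics/c2.png',A[:,:,::-1])
E
```

```text
shift [ 0.0007 -0.0003  0.0045] turn [-0.1   0.08  0.05] pos [ 0.4922 -0.1375  0.0345] t 2.98
```

View pics/c2.png

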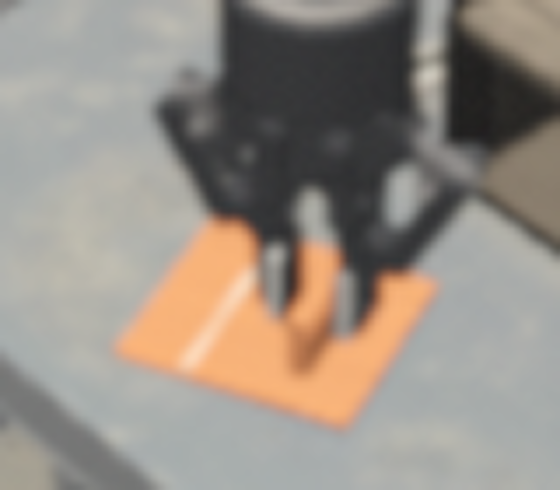

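The rib end (305,340) stands between the two fingertips (278,300) and (348,320), evenly enough. I'll lower a little and close gently in stages.

Emit:
servo_tool(
  series="0.5 0 0 0.003 0 0 0;0.65 0 0 0.003 0 0 0;0.7 0 0 0.003 0 0 0;0.74 0 0 0.003 0 0 0;0.76 0 0 0.003 0 0 0;0.77 0 0 0.003 0 0 0;0.77 0 0 0.003 0 0 0;0.77 0 0 0.003 0 0 0;0.77 0 0 0.003 0 0 0",
)

```text
time_s: 3.78
eef_pos: [0.4915, -0.1373, 0.0304]
eef_rot: [0.0, -0.206, 0.979, -0.0]
wrist_force: [0.8, -2.1, 0.7]
opening: 0.116
grasp_force: 4.9
```

Emit:
servo_tool(
  series="0.78 0 0 0 0 0 0;0.78 0 0 0 0 0 0;0.78 0 0 0 0 0 0;0.78 0 0 0 0 0 0",
)

```text
time_s: 4.12
eef_pos: [0.4915, -0.1373, 0.0305]
eef_rot: [0.0, -0.206, 0.979, -0.0]
wrist_force: [-0.8, -0.1, 2.2]
opening: 0.118
grasp_force: 16.3
```

Emit:
servo_tool(
  series="0.778 0 0 -0.01 0 0 0;0.778 0 0 -0.025 0 0 0;0.778 0 0 -0.045 0 0 0;0.778 0 0 -0.065 0 0 0;0.778 0 0 -0.075 0 0 0;0.778 0 0 -0.08 0 0 0;0.778 0 0 -0.08 0 0 0;0.778 0 0 -0.08 0 0 0;0.778 0 0 -0.08 0 0 0",
)

```text
time_s: 4.87
eef_pos: [0.4906, -0.1368, 0.1092]
eef_rot: [-0.001, -0.206, 0.979, 0.001]
wrist_force: [-0.8, 0.2, -1.7]
opening: 0.111
grasp_force: 15.9
```

```bash
python3 - <<'E'
from h import *
go([.5155,.1148,.085],97.85)
a=shot('scene')
A=cv2.resize(a['img'][170:270,235:335],None,fx=5,fy=5,interpolation=cv2.INTER_CUBIC)
cv2.imwrite('pics/c3.png',A[:,:,::-1])
E
```

```text
shift [-0.1241  0.2202  0.0245] turn [ 0.09 -0.08 15.89] pos [ 0.4906 -0.1368  0.1092] t 4.87
```

View pics/c3.png

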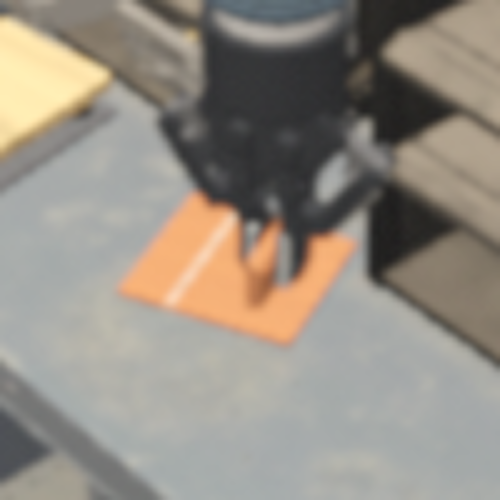

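The picture shows the strip held by its rib (258,280) between the fingers, clear of the table and about level. Next I'll carry it to in front of the lip, at height.

Emit:
servo_tool(
  series="0.778 -0.006 0.010 0 0 0 1;0.778 -0.017 0.030 0 0 0 3;0.778 -0.030 0.054 0 0 0 5;0.778 -0.044 0.079 0 0 0 7;0.778 -0.058 0.104 0 0 0 9;0.778 -0.072 0.128 0 0 0 11;0.778 -0.086 0.153 0 0 0 13;0.778 -0.100 0.178 0 0 0 14.5;0.778 -0.112 0.200 0 0 0 15.5;0.778 -0.120 0.214 0 0 0 15.9;0.778 -0.124 0.220 0 0 0 15.9;0.778 -0.124 0.220 0 0 0 15.9",
)

```text
time_s: 5.92
eef_pos: [0.5158, 0.1153, 0.1095]
eef_rot: [-0.001, -0.07, 0.998, 0.0]
wrist_force: [0.5, 0.6, -0.1]
opening: 0.117
grasp_force: 15.9
```

```bash
python3 - <<'E'
from h import *
go([.5155,.1148,.068],97.85)
a=shot('scene');b=shot('top')
A=cv2.resize(a['img'][130:230,170:280],None,fx=6,fy=6,interpolation=cv2.INTER_CUBIC)
cv2.imwrite('pics/c4.png',A[:,:,::-1])
# orientation check from depth of strip
P=pts(a);H,S,V=masks(a)
m=(H<13)&(S>90)&(V>120)&(np.hypot(P[...,0]-.51,P[...,1]-.12)<.09)
q=P[m];print(len(q),np.percentile(q[:,2],[5,50,95]))
q=q[(q[:,2]<.09)]
c,*_=np.linalg.lstsq(np.c_[q[:,:2]-q[:,:2].mean(0),np.ones(len(q))],q[:,2],rcond=None);r=q[:,2]-np.c_[q[:,:2]-q[:,:2].mean(0),np.ones(len(q))]@c;g=abs(r)<.004
c,*_=np.linalg.lstsq(np.c_[q[g,:2]-q[:,:2].mean(0),np.ones(g.sum())],q[g,2],rcond=None)
print('tilt dz/dx,dz/dy,z',np.round(c,4),g.sum(),q.mean(0))
E
```

```text
shift [ 0.0003 -0.0005  0.0415] turn [ 0.02 -0.09  0.13] pos [0.5158 0.1153 0.1095] t 5.92
99 [0.08145188 0.09436574 0.11329203]
tilt dz/dx,dz/dy,z [-0.0547 -0.0997  0.0832] 21 [0.51092787 0.134966   0.08233287]
```

View pics/c4.png

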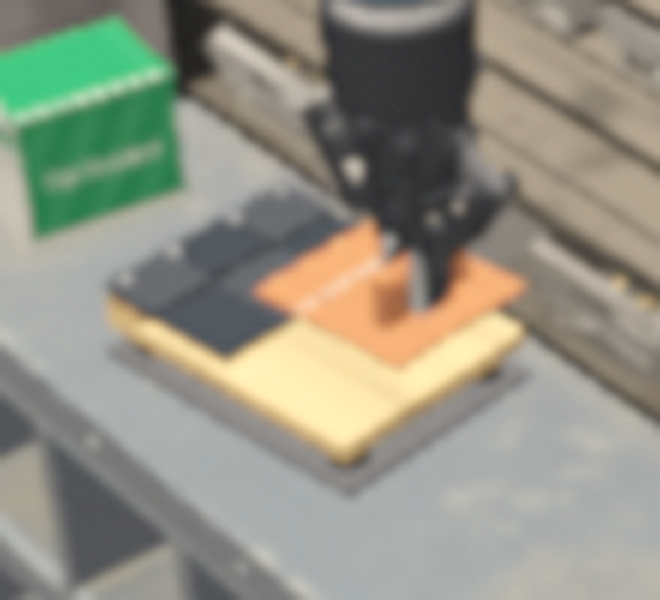

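The strip hangs level over the bare plywood, with its plain edge running from (258,290) to about (370,225). The shingle's near lip corner is at (228,352) in the crop. I'll check those points with rays.

```bash
python3 - <<'E'
from h import *
a=shot('scene')
f=lambda u,v:(170+(u+.5)/6-.5,130+(v+.5)/6-.5)
X=np.array([.9906,.1366]);Y=np.array([-.1366,.9906]);L=np.array([.5043,.196])
for n,u,v,z in(('edge near corner',257,292,.083),('back near corner',397,367,.083),('back far corner',528,287,.083),('white near',300,308,.083),('lip near top',228,354,.044),('board -x-y top corner',347,447,.032),('board +x-y',523,322,.032)):
    p=ray(a,*f(u,v),z);d=p[:2]-L;print(n,np.round(p,4),'lap x,y',np.round([d@X,d@Y],4))
E
```

```text
edge near corner [0.4599 0.1779 0.083 ] lap x,y [-0.0464 -0.0118]
back near corner [0.4744 0.081  0.083 ] lap x,y [-0.0453 -0.1098]
back far corner [0.564  0.0912 0.083 ] lap x,y [ 0.0448 -0.112 ]
white near [0.468  0.1524 0.083 ] lap x,y [-0.042  -0.0382]
lip near top [0.4465 0.1908 0.044 ] lap x,y [-0.058   0.0027]
board -x-y top corner [0.4548 0.1015 0.032 ] lap x,y [-0.062  -0.0869]
board +x-y [0.5863 0.126  0.032 ] lap x,y [ 0.0716 -0.0805]
```

Both views agree: the strip is central and square, with its edge 11 mm short of the lip. I'll lower it to just above the board.

Emit:
servo_tool(
  series="0.778 0 -0.002 0.008 0 0 0;0.778 0 -0.002 0.02 0 0 0;0.778 0 -0.002 0.03 0 0 0;0.778 0 -0.002 0.038 0 0 0;0.778 0 -0.002 0.042 0 0 0;0.778 0 -0.002 0.044 0 0 0;0.778 0 -0.002 0.044 0 0 0;0.778 0 -0.002 0.044 0 0 0",
)

```text
time_s: 6.73
eef_pos: [0.5168, 0.1122, 0.0664]
eef_rot: [0.0, -0.068, 0.998, -0.0]
wrist_force: [0.0, 0.6, -1.4]
opening: 0.114
grasp_force: 15.9
```

Emit:
servo_tool(
  series="0.778 0 0 0.001 0 0 0;0.778 0 0 0.002 0 0 0;0.778 0 0 0.003 0 0 0;0.778 0 0 0.003 0 0 0;0.778 0 0 0.003 0 0 0;0.778 0 0 0.003 0 0 0",
)

```text
time_s: 7.23
eef_pos: [0.5166, 0.1122, 0.0634]
eef_rot: [0.0, -0.068, 0.998, 0.0]
wrist_force: [-0.3, 0.6, -1.1]
opening: 0.115
grasp_force: 15.9
```

Emit:
servo_tool(
  series="0.778 0 0 0.001 0 0 0;0.778 0 0 0.002 0 0 0;0.778 0 0 0.003 0 0 0;0.778 0 0 0.003 0 0 0;0.778 0 0 0.003 0 0 0;0.778 0 0 0.003 0 0 0",
)

```text
time_s: 7.73
eef_pos: [0.5168, 0.1121, 0.0606]
eef_rot: [0.0, -0.068, 0.998, -0.0]
wrist_force: [-0.1, 0.0, 1.7]
opening: 0.114
grasp_force: 16.4
```

```bash
python3 - <<'E'
from h import *
F=[]
for i in range(4):
    a=shot('scene','r%d.png'%i);F.append(ctrl.get_obs()['wrist_force'])
print(np.mean(F,0),np.std(F,0),ctrl.get_obs()['time_s'],ctrl.get_obs()['torque'])
E
```

```text
[-0.05490743  0.16400436  2.51386732] [0.5026353  0.47360374 0.56986205] 7.9333 [ 0.0177561  -0.0153736   0.01783985]
```

The strip is in light contact with about 3 N. I'll slide it in, first about 20 mm.

Emit:
servo_tool(
  series="0.778 0 0.002 0 0 0 0;0.778 0 0.004 0 0 0 0;0.778 0 0.006 0 0 0 0;0.778 0 0.008 0 0 0 0;0.778 0 0.010 0 0 0 0;0.778 0 0.012 0 0 0 0;0.778 0 0.014 0 0 0 0;0.778 0 0.016 0 0 0 0;0.778 0 0.018 0 0 0 0;0.778 0 0.020 0 0 0 0;0.778 0 0.022 0 0 0 0;0.778 0 0.022 0 0 0 0",
)

```text
time_s: 8.93
eef_pos: [0.5135, 0.1344, 0.0603]
eef_rot: [-0.0, -0.068, 0.998, 0.0]
wrist_force: [0.3, 0.7, 3.8]
opening: 0.115
grasp_force: 16.4
```

```bash
python3 - <<'E'
from h import *
go([.51,.1554,.0605],97.85)
a=shot('scene')
A=cv2.resize(a['img'][145:220,180:270],None,fx=8,fy=8,interpolation=cv2.INTER_CUBIC)
cv2.imwrite('pics/c5.png',A[:,:,::-1])
o=ctrl.get_obs();print(o['wrist_force'],o['torque'])
E
```

```text
shift [ 0.0006  0.0213 -0.0002] turn [0.02 0.   0.  ] pos [0.5135 0.1344 0.0603] t 8.93
[ 0.48912741 -0.48766008  3.07426129] [ 0.08949263  0.0182711  -0.01273938]
```

View pics/c5.png

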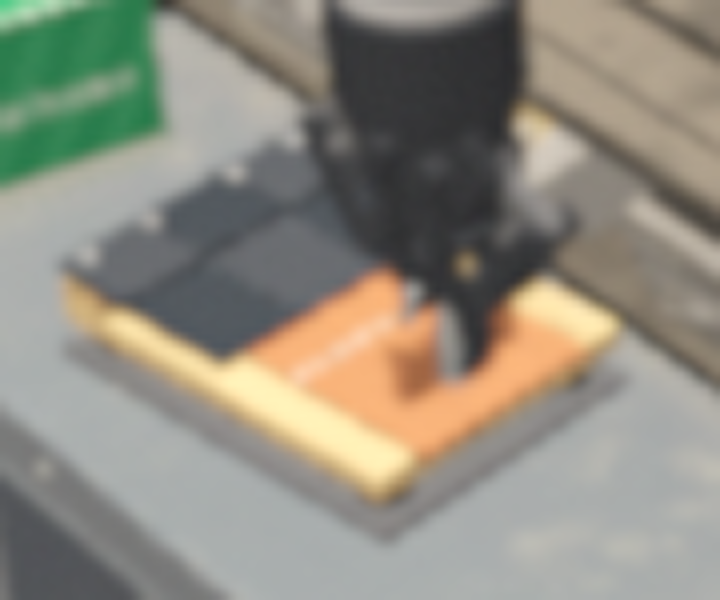

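The plain edge is now under the shingle, whose lip runs from (228,352) to (390,270) and hasn't moved. The white line (345,350) is still about 20 mm short of the lip, with equal plywood margins at both sides. I'll slide on.

Emit:
servo_tool(
  series="0.778 0 0.002 0 0 0 0;0.778 0 0.004 0 0 0 0;0.778 0 0.006 0 0 0 0;0.778 0 0.008 0 0 0 0;0.778 0 0.010 0 0 0 0;0.778 0 0.012 0 0 0 0;0.778 0 0.014 0 0 0 0;0.778 0 0.016 0 0 0 0;0.778 0 0.018 0 0 0 0;0.778 0 0.020 0 0 0 0;0.778 0 0.021 0 0 0 0;0.778 0 0.021 0 0 0 0",
)

```text
time_s: 9.98
eef_pos: [0.5106, 0.1551, 0.0603]
eef_rot: [0.0, -0.068, 0.998, 0.0]
wrist_force: [0.0, -0.0, 3.4]
opening: 0.112
grasp_force: 16.4
```

```bash
python3 - <<'E'
from h import *
F=[ctrl.get_obs()['wrist_force']]
for i in range(6):
    a=shot('scene');F.append(ctrl.get_obs()['wrist_force'])
print(np.mean(F,0))
go([.51,.1554,.0605],97.85)
A=cv2.resize(a['img'][145:220,180:270],None,fx=8,fy=8,interpolation=cv2.INTER_CUBIC)
cv2.imwrite('pics/c6.png',A[:,:,::-1])
E
```

```text
[0.03400944 1.13628426 2.65523723]
shift [ 0.0006  0.0004 -0.0002] turn [ 0.04  0.   -0.01] pos [0.5106 0.1551 0.0603] t 10.28
```

View pics/c6.png

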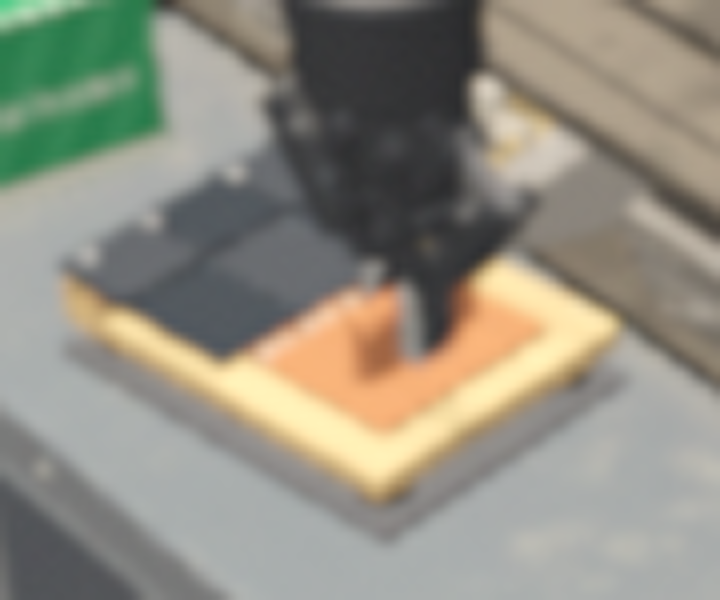

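The white line (310,330) now lies just at the lip and the shingle is still down. I'll go 3 mm further, then press about 3 mm down (1.5 N/mm).

Emit:
servo_tool(
  series="0.778 0 0.001 0 0 0 0;0.778 0 0.002 0 0 0 0;0.778 0 0.003 0 0 0 0;0.778 0 0.003 0.0005 0 0 0;0.778 0 0.003 0.001 0 0 0;0.778 0 0.003 0.0015 0 0 0;0.778 0 0.003 0.002 0 0 0;0.778 0 0.003 0.0025 0 0 0;0.778 0 0.003 0.003 0 0 0;0.778 0 0.003 0.003 0 0 0;0.778 0 0.003 0.003 0 0 0;0.778 0 0.003 0.003 0 0 0",
)

```text
time_s: 11.28
eef_pos: [0.5104, 0.1576, 0.0576]
eef_rot: [0.0, -0.068, 0.998, -0.0]
wrist_force: [-1.7, -2.8, 6.9]
opening: 0.109
grasp_force: 17.0
```

```bash
python3 - <<'E'
from h import *
F=[ctrl.get_obs()['wrist_force']]
for i in range(8):
    a=shot('scene');F.append(ctrl.get_obs()['wrist_force'])
o=ctrl.get_obs();print(np.mean(F,0),o['eef_pos'],o['torque'],o['grasp_force'],o['time_s'])
A=cv2.resize(a['img'][145:220,180:270],None,fx=8,fy=8,interpolation=cv2.INTER_CUBIC)
cv2.imwrite('pics/c7.png',A[:,:,::-1])
E
```

```text
[-1.64382317 -2.472584    6.90944828] [0.51037412 0.15761148 0.05766091] [-0.36677865  0.1952284  -0.01175731] 17.02260732650757 11.6833
```

View pics/c7.png

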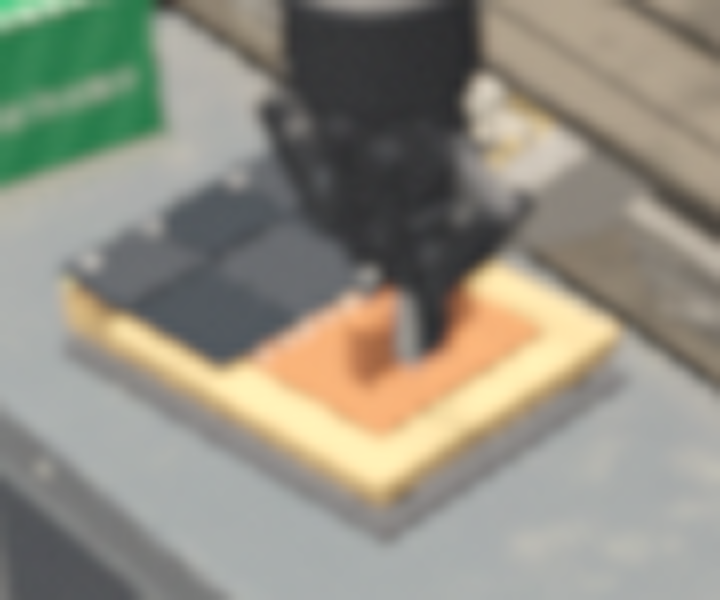

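The white line is almost hidden at the lip (310,325), the strip is square and flat on the sunk board, and the shingle is down. The press is about 8 N with the fingers holding at 17 N, so I'm handing in.

```bash
python3 -c "
from bench import ctrl
print(ctrl.hand_in())"
```

```text
the job is handed in; nothing more can be done
None
```

I handed the job in with the strip's edge about 31 mm under the shingle, square and central. The shingle was down, and the strip was held pressed at about 8 N with a 17 N grip; no verdict came back.

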